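# Tuck the masking plate under the cover leaf and hold it flat

### The arm

A 6-joint arm with a two-finger parallel gripper is mounted at the origin on the work surface. World frame = base frame: x ahead of the robot, y to its left, z up, the work surface at z = 0. Lengths are in mm, angles in rad, forces in N, time in s.
With the tool pointing down it reaches from about 350 to 875 mm from the base axis. Payload 4.2 kg.
Tool frame: the origin (TCP) lies between the finger pads; the fingertips stand 11 mm ahead of it and the grasp point (between the pads) lies 8 mm behind it (ctrl.tips_ahead is the distance from the TCP to the fingertips, in mm); z points along the fingers, y is the line along which they close (so a half turn about z gives the same grasp; the last joint's range is limited). The gripper opens to 87 mm and grips with 3 to 60 N. Pads are 19 mm wide; open, the fingers measure 117 mm over their backs; the gripper's body (75 mm by 190 mm) begins 51 mm behind the grasp point.
Start: joints at [1.56, 0.385, 0.008, 0, -1.194, -0.259], TCP at [166.555, 602.378, 233.55] pointing down, gripper open.
Joint ranges: [-3.14, 3.14], [-1.21, 2.06], [-1.07, 1.41], [-3.16, 2.05], [-2.99, -0.16], [-3.1, 3.1]. Speed limits (rad/s): [2.79, 2.79, 3.14, 3.14, 3.14, 3.14].

### API

Orientations are given as a 3x3 rotation matrix whose columns are the frame's x, y, z axes.
In Python, from rig import ctrl gives the robot as it stands.
- The arm moves only by the shell command python3 -m pendant 'ROWS' [FORCE]. ROWS is JSON, one flat list of numbers, 7 for each row, row after row: the turn, a rotation vector about the tool's x, y, z as a fraction of full scale, then the shift along the tool's x, y, z as a fraction of full scale, then the gripper command: -1 is shut, 1 is fully open, values between are in proportion. A call has exactly 10 rows; each row is the pose to reach, as a shift and turn from the pose commanded when the call began, along the tool's axes at that moment; what a row does not reach only later rows make up. Full scale, the value 1, is 20 cm for a shift and 90 degrees for a turn. A row lasts 1/8 s, in which the tool goes at most 62.5 mm and 10.7 degrees, less where a joint would pass 70% of its speed; a pose out of reach is approached as far as the arm can. A call with a number of a shift or a turn outside -1 to 1 is refused whole. A call with a gripper value outside its range is refused whole. The fingers move at their own pace and stop on an object; FORCE is the grip in N (left out, the last holds). Time passes only in rows, so rows that repeat a pose let the fingers close, or fill a call up. It gives the time, the measured TCP pose, the force, the opening and the grip force at its end, in the units of the state.
- ctrl.read_state(): the state, without advancing time (a new reading comes with each control period).
- ctrl.capture(name): name is "scene" or "top"; returns a dict with "color" (400x640x3 uint8, red, green, blue), "range_z" (400x640 float32, mm along the optical axis (not along the pixel's ray), 0 where there is no reading), "mtx" (3x3 intrinsics, pixels), "D" ([k1, k2, p1, p2, k3] as OpenCV has them; the pictures are not rectified), "R" (3x3) and "t" (3): a world point X has camera coordinates R X + t. Camera axes: x right, y down, z forward; pixel columns grow to the right and rows downward; lengths in mm; the calibration is good to about 2 mm. A picture is of the moment at which its call begins.
- ctrl.hand_in(): hands the job in; it is judged then, once.
The state is a dict: "t": time; "q": joint angles; "joint_vel": joint speeds; "tau": joint torques, N m; "ee_pos": TCP position; "ee_rot": TCP orientation; "wrist_force": force on the tool from outside, world axes, zero at the start; "moment": the same for the moment, N m; "gripper_width": finger opening in mm; "finger_force": force on a finger pad.
Only numpy, scipy, OpenCV 4.12 (cv2) and the standard library are available. Lean on these libraries where they do the work, as an engineer would, in place of code of your own. Each camera call takes 0.05 s, during which the arm holds its last target. There are 200 camera calls.

### The job

Take the dark grey aluminium masking plate by its wooden grip, lay it squarely and centred on the unpainted panel (left or right bay of the painting board) and slide its yellow-lined long edge about 2 cm under the free edge of that bay's blue cover leaf, without lifting either leaf. Finish still gripping the plate and pressing it flat on the panel with about 10 N, ready for painting along it. Do not touch the wet painted panel, and leave everything else on the table where it is.

Things in the scene. Friction and masses are not known exactly. Their poses are not given: they have to be found in the camera images.
- strip: masking plate: flat dark grey aluminium, 85 mm (x) by 130 mm (y), 4 mm thick, about 0.18 kg, a dark wooden grip block standing on it. Origin: middle of its underside, z up. Its tuck edge (yellow line along it) is the long +x edge, 42.5 mm from the origin. It starts flat on the table left or right of the board, tuck edge roughly away from the robot. No pose while held
- strip_grip (a point): centre of the grip block of the masking plate; axes as the plate's. The block is 30 x 30 mm and 45 mm tall, from 4 to 49 mm above the plate's underside; this point is 26.5 mm above the underside, and 20 mm from the plate's middle away from the tuck edge (62.5 mm from the tuck edge)
- strip_edge (a point): middle of the tuck edge of the masking plate, at its underside
- board: wooden painting board 240 mm (its x) by 350 mm (its y), 12 mm thick, fixed to the table; origin in the middle of its underside, x pointing away from the robot, y to the left (its yaw varies). The two panels lie on it side by side, 170 mm between centres, and a blue cover leaf is hinged along the far side of each bay
- panel_bare: unpainted white panel with pale yellow tape borders, fixed in the left or right bay: 190 mm (x) by 150 mm (y), 4 mm thick, axes as the board's. Origin: middle of its underside, 12 mm above the table (top at 16 mm). The free edge of its bay's leaf crosses it parallel to y at x = +40 mm; the gap between panel and leaf is 10 mm there, 8.5 mm some 30 mm further in
- panel_wet: the painted panel (yellow with red, orange and blue patches), still wet, in the other bay; same sizes, origin and leaf as the unpainted one
- leaf_left (a joint): hinge angle (rad) of the left (+y) bay's cover leaf: blue sheet 150 mm wide, 85 mm from hinge to free edge, 3 mm thick, 60 g, orange line along its free edge. 0 = lying down on its stop; grows as the free edge rises. It swings freely and falls back
- leaf_right (a joint): the same for the right (-y) bay's cover leaf
- leaf_left_edge (a point): middle of the free edge of the left leaf at its underside, 26 mm above the table when the leaf is down
- leaf_right_edge (a point): middle of the free edge of the right leaf at its underside, 26 mm above the table when the leaf is down
- palette: glass palette slab with dabs of paint, 100 x 130 x 6 mm, lying flat; it lies on the side of the board where the masking plate does not
- water_jar: clear jar, 84 mm across, 110 mm tall, behind the board
- bottle: water bottle, 64 mm across, 200 mm tall
- paint_pot: small paint pot with a yellow label, 60 mm across, 70 mm tall, behind the board
- tape_roll: roll of masking tape lying flat, 90 mm across, 24 mm tall
- marker_box: upright box of markers, 30 x 75 x 90 mm
- palette_knife: palette knife lying flat to the right of the board
Not all that is in view belongs to the job. There is more than one size of the strip; the one meant has the size given above.

How it is judged (in metres and radians):
At the end, for the whole second after the job is handed in: Tuck edge 10 to 35 mm under the leaf over the unpainted panel, centred within 18 mm, square within 0.12 rad; plate flat (tilt under 0.04 rad), at rest, pressed on the panel with 5 to 40 N, gripped by the fingers (over 3 N); both leaves down (under 0.03 rad) (x of strip_edge in the frame of panel_bare between 0.05 and 0.075 m and y of strip_edge in the frame of panel_bare between -0.018 and 0.018 m and angle between the x axis of strip and the x axis of panel_bare, either way round below 0.12 rad and angle between strip's own z axis and vertical below 0.04 rad and z of strip_edge in the frame of panel_bare between 0 and 0.0065 m and contact force between strip and panel_bare between 5 and 40 N and contact force between the fingers and strip above 3 N and value of joint each of leaf_left, leaf_right below 0.03 rad and linear speed of strip below 0.01 m/s); the arm keeps its last pose, push and grip.
It fails at once if a cover leaf is lifted (more than 0.06 rad, about 5 mm at its edge) (value of joint any of leaf_left, leaf_right above 0.06 rad).
It fails at once if the wet panel is touched (contact force between anything else and panel_wet above 0.3 N).
It fails at once if something else on the table is pushed more than 3 cm (distance of any of palette, water_jar, bottle, paint_pot, tape_roll, marker_box, palette_knife from where it was at the start of the episode above 0.03 m).
It also fails if it takes over 42 s, if anything falls off the work surface, if the arm or the gripper's body presses on something with over 40 N, if the wrist force passes 120 N, or if a joint passes its speed limit or range.

## Working session

There is one attempt and no reset: what is moved stays moved. The work goes in short steps, Python scripts to look and compute and a shell command to move; the robot and the scene stay as the last step left them, time stands still between calls to the robot, and variables do not carry over. Pictures are saved under pics/ and viewed, at most 10 in all, crops included, and the job is handed in when it is done.

```bash
ls; mkdir -p pics
cat > h.py <<'E'
import numpy as np, cv2, pickle
from rig import ctrl
def snap(n,tag):
    c=ctrl.capture(n); pickle.dump(c,open(f'pics/{tag}.pkl','wb')); cv2.imwrite(f'pics/{tag}.png',c['color'][:,:,::-1]); return c
def load(tag): return pickle.load(open(f'pics/{tag}.pkl','rb'))
def ray(c,uv,z):
    p=cv2.undistortPoints(np.array(uv,float).reshape(-1,1,2),c['mtx'],np.array(c['D'],float)).reshape(-1,2)
    R=np.array(c['R']);t=np.array(c['t']);o=-R.T@t
    d=np.c_[p,np.ones(len(p))]@R
    return o+d*((z-o[2])/d[:,2])[:,None]
def depth(c,uv):
    p=cv2.undistortPoints(np.array(uv,float).reshape(-1,1,2),c['mtx'],np.array(c['D'],float)).reshape(-1,2)
    zz=np.array([c['range_z'][int(v),int(u)] for u,v in uv])
    return (np.c_[p,np.ones(len(p))]*zz[:,None]-np.array(c['t']))@np.array(c['R'])
E
python3 - <<'E'
from h import *
for n in('top','scene'):
    c=snap(n,n+'0'); print(n,np.round(-np.array(c['R']).T@c['t']))
print(ctrl.read_state(), ctrl.tips_ahead)
E
```

```text
pics
top [ 394.  -16. 1145.]
scene [1202. -169.  954.]
{'t': 0.1, 'q': array([ 1.55956520e+00,  3.85485368e-01,  6.77785730e-03, -4.35351082e-04,
       -1.19404055e+00, -2.58621191e-01]), 'joint_vel': array([-0.0007181 , -0.00228235,  0.00491634,  0.00076625,  0.0003249 ,
        0.00026571]), 'tau': array([ 3.41386867e-04, -3.91692317e+01,  1.87932944e+01,  4.23181370e+00,
        1.34523906e-02, -7.48724619e-05]), 'ee_pos': array([166.45059398, 601.8862722 , 232.57150652]), 'ee_rot': array([[ 9.63767483e-01, -2.66743427e-01, -4.26710744e-04],
       [-2.66743747e-01, -9.63765523e-01, -1.94703509e-03],
       [ 1.08109710e-04,  1.99031153e-03, -9.99998013e-01]]), 'wrist_force': array([-0.07326681,  0.56656062, -0.08520847]), 'moment': array([ 0.01463654, -0.02507506,  0.00453316]), 'finger_force': 0.0, 'gripper_width': 86.77074770093262} 11.0
```

View pics/top0.png

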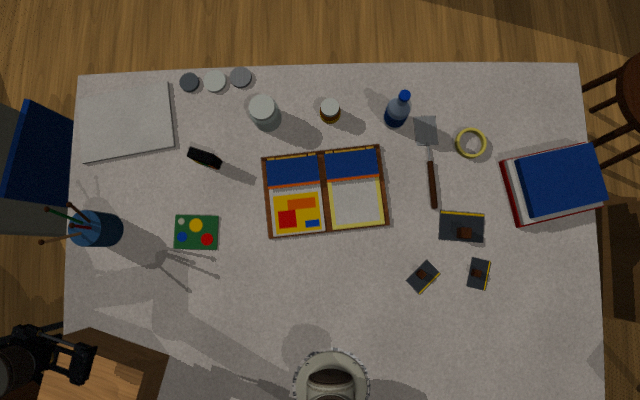

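View pics/scene0.png

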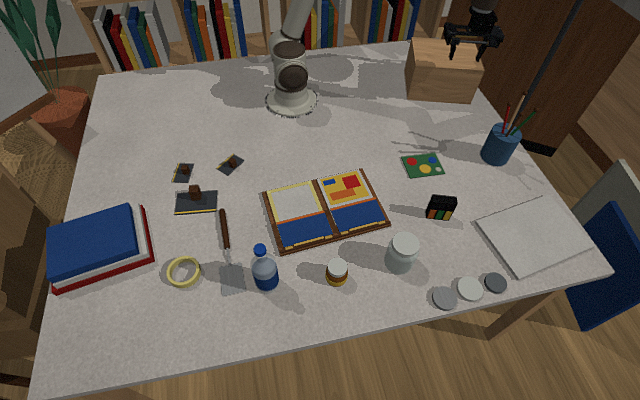

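Three plates could be the target: the large one at top (461,226), and two small ones at (423,277) and (479,273). The size given points to the large one. The unpainted panel is in the right bay at (356,203). I'll check the choice in one close crop.

Run:
```python
from h import *
c=load('top0'); im=c['color'][130:300,255:500,::-1]
cv2.imwrite('pics/crop0.png',cv2.resize(im,None,fx=3.2,fy=3.2,interpolation=cv2.INTER_CUBIC))
```

```text
(no output)
```

View pics/crop0.png

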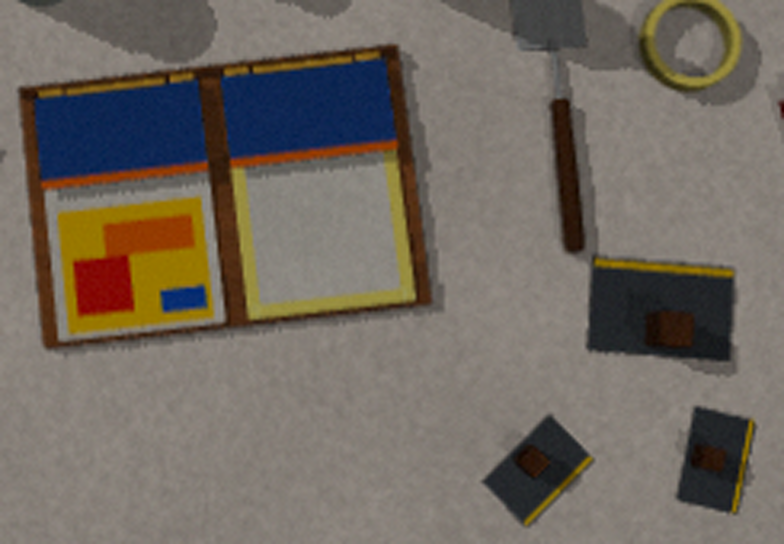

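The crop confirms the large plate: corners at (595,258), (735,268), (732,360), (587,350), yellow edge away from the robot, grip top around (670,328). Board corners are (20,88), (397,45), (432,302), (47,348), and the leaf's orange free edge runs (232,167)–(398,143).

```bash
cat > m.py <<'E'
from h import *
c=load('top0')
P=lambda l,z: ray(c,[(255+(u+.5)/3.2-.5,130+(v+.5)/3.2-.5) for u,v in l],z)
def rect(p,name):
    TL,TR,BR,BL=p[:,:2]; x=(TL+TR-BL-BR)/2; y=(TL+BL-TR-BR)/2
    # yaw averaged over both directions
    a=np.arctan2(x[1],x[0]); b=np.arctan2(-y[0],y[1])
    print(name,'ctr',p.mean(0).round(1),'size',np.linalg.norm(x).round(1),np.linalg.norm(y).round(1),'yaw x',a.round(4),'y',b.round(4))
    return p.mean(0)[:2],(a+b)/2
pc,pa=rect(P([(595,258),(735,268),(732,360),(587,350)],4),'plate')
bc,ba=rect(P([(20,88),(397,45),(432,302),(47,348)],12),'board')
n=P([(247,321),(416,301)],16); print('panel near',n.round(1),np.linalg.norm(n[0]-n[1]))
l=P([(232,167),(398,143)],29); print('leaf edge',l.round(1))
R=lambda a:np.array([[np.cos(a),-np.sin(a)],[np.sin(a),np.cos(a)]])
pan=bc+R(ba)@[0,-85]; print('panel c',pan)
print('in panel: near',((n[:,:2]-pan)@R(ba)).round(1),'leaf',((l[:,:2]-pan)@R(ba)).round(1))
print('grip',pc+R(pa)@[-20,0],pa, 'grip top px',P([(672,314)],49).round(1))
# grip from depth
s=load('scene0')
for cc,nm in((c,'top'),(s,'scene')):
    H,W=cc['range_z'].shape; uv=[(u,v) for v in range(H) for u in range(W) if cc['range_z'][v,u]>0]
    X=depth(cc,uv); d=X[:,:2]-pc; k=(np.abs(d)<75).all(1)
    g=X[k&(X[:,2]>38)&(X[:,2]<60)]
    if len(g): print(nm,'grip depth',len(g),g.mean(0).round(1),g.min(0).round(1),g.max(0).round(1))
E
python3 m.py
```

```text
plate ctr [ 442.6 -387.9    4. ] size 83.5 130.7 yaw x -0.115 y -0.0925
board ctr [554.    6.5  12. ] size 238.0 347.2 yaw x 0.1008 y 0.0967
panel near [[ 439.1  -12.3   16. ]
 [ 453.9 -163.    16. ]] 151.43754248538278
leaf edge [[ 575.8   -1.7   29. ]
 [ 594.5 -150.3   29. ]]
panel c [562.42307284 -78.05370593]
in panel: near [[-116.2   77.6]
 [-116.4  -73.8]] leaf [[ 20.8  74.7]
 [ 24.8 -75. ]]
grip [ 422.65884793 -385.79215231] -0.10374228938806074 grip top px [[ 436.  -381.2   49. ]]
top grip depth 127 [ 423.8 -383.3   49.6] [ 407.4 -398.7   39. ] [ 438.5 -367.5   54.6]
scene grip depth 102 [ 425.5 -382.2   48.9] [ 405.3 -399.9   38.2] [ 439.7 -367.7   54.9]
```

```bash
python3 -m pendant '[0,0,0,0,0,-0.1,1, 0,0,0,0.05,0.05,-0.2,1, 0,0,-0.03,0.15,0.17,-0.2,1, 0,0,-0.05,0.3,0.33,-0.2,1, 0,0,-0.07,0.45,0.5,-0.2,1, 0,0,-0.09,0.6,0.66,-0.2,1, 0,0,-0.106,0.72,0.8,-0.2,1, 0,0,-0.106,0.82,0.9,-0.2,1, 0,0,-0.106,0.88,0.96,-0.2,1, 0,0,-0.106,0.9,0.99,-0.2,1]' 40 && python3 -m pendant '[0,0,0,0.04,0.05,0,1, 0,0,0,0.11,0.15,0,1, 0,0,0,0.21,0.28,0,1, 0,0,0,0.31,0.42,0,1, 0,0,0,0.42,0.56,0,1, 0,0,0,0.52,0.7,0,1, 0,0,0,0.61,0.82,0,1, 0,0,0,0.69,0.92,0,1, 0,0,0,0.73,0.98,0,1, 0,0,0,0.75,1,0,1]' && python3 -m pendant '[0,0,0,0.01,0.05,0,1, 0,0,0,0.03,0.15,0,1, 0,0,0,0.06,0.28,0,1, 0,0,0,0.1,0.42,0,1, 0,0,0,0.14,0.56,0,1, 0,0,0,0.17,0.7,0,1, 0,0,0,0.2,0.82,0,1, 0,0,0,0.23,0.92,0,1, 0,0,0,0.24,0.98,0,1, 0,0,0,0.25,1,0,1]'
```

```text
t: 1.35
ee_pos: [287.7, 362.8, 273.9]
ee_rot: [[0.995, -0.104, 0.0], [-0.104, -0.995, 0.001], [0.0, -0.001, -1.0]]
wrist_force: [0.0, -0.4, -0.5]
gripper_width: 87.0
finger_force: 0.0
t: 2.6
ee_pos: [416.1, 148.8, 273.4]
ee_rot: [[0.995, -0.104, -0.0], [-0.104, -0.995, -0.0], [-0.0, 0.0, -1.0]]
wrist_force: [-0.2, 0.3, 0.2]
gripper_width: 86.9
finger_force: 0.0
t: 3.85
ee_pos: [444.8, -55.2, 273.5]
ee_rot: [[0.995, -0.103, -0.0], [-0.103, -0.995, 0.0], [-0.0, -0.0, -1.0]]
wrist_force: [0.5, -0.0, 0.1]
gripper_width: 86.9
finger_force: 0.0
```

```bash
python3 -m pendant '[0,0,0,0,0.05,0,1, 0,0,0,0.01,0.15,0,1, 0,0,0,0.01,0.28,0,1, 0,0,0,0.02,0.42,0,1, 0,0,0,0.02,0.56,0,1, 0,0,0,0.03,0.7,0,1, 0,0,0,0.03,0.82,0,1, 0,0,0,0.04,0.92,0,1, 0,0,0,0.04,0.98,0,1, 0,0,0,0.04,1,0,1]' && python3 -m pendant '[0,0,0,0,0.05,0.05,1, 0,0,0,0.01,0.12,0.15,1, 0,0,0,0.01,0.22,0.25,1, 0,0,0,0.01,0.33,0.38,1, 0,0,0,0.02,0.44,0.5,1, 0,0,0,0.02,0.53,0.6,1, 0,0,0,0.025,0.6,0.68,1, 0,0,0,0.025,0.64,0.71,1, 0,0,0,0.025,0.648,0.72,1, 0,0,0,0.025,0.648,0.72,1]'
python3 - <<'E'
from h import *
s=snap('scene','s1'); t=snap('top','t1'); p=ctrl.read_state()['ee_pos']; print(p)
cv2.imwrite('pics/c1.png',np.hstack([cv2.resize(t['color'][160:310,390:540,::-1],(400,400)),cv2.resize(s['color'][110:260,130:280,::-1],(400,400))]))
E
```

```text
t: 5.1
ee_pos: [432.2, -255.0, 273.4]
ee_rot: [[0.995, -0.104, -0.0], [-0.104, -0.995, 0.0], [-0.0, -0.0, -1.0]]
wrist_force: [0.9, -0.7, -0.4]
gripper_width: 86.7
finger_force: 0.0
t: 6.35
ee_pos: [424.3, -384.0, 130.1]
ee_rot: [[0.995, -0.103, 0.001], [-0.103, -0.995, -0.001], [0.001, 0.0, -1.0]]
wrist_force: [-0.1, -0.2, -0.2]
gripper_width: 87.3
finger_force: 0.0
[ 424.36053238 -383.92829447  130.35647349]
```

View pics/c1.png

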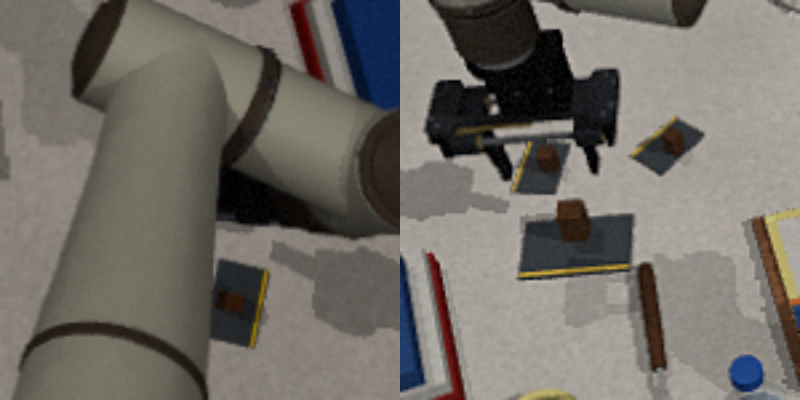

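The scene half shows the open gripper above the large plate. Its fingers at (505,175) and (595,170) straddle the grip block at (572,218), and the small plates are clear. Descending and closing.

```bash
python3 -m pendant '[0,0,0,0,0,0.05,1, 0,0,0,0,0,0.13,1, 0,0,0,0,0,0.22,1, 0,0,0,0,0,0.31,1, 0,0,0,0,0,0.39,1, 0,0,0,0,0,0.46,1, 0,0,0,0,0,0.51,1, 0,0,0,0,0,0.54,1, 0,0,0,0,0,0.548,1, 0,0,0,0,0,0.548,1]' && python3 -m pendant '[0,0,0,0,0,0,0.2,0,0,0,0,0,0,-0.1,0,0,0,0,0,0,-0.3,0,0,0,0,0,0,-0.5,0,0,0,0,0,0,-1,0,0,0,0,0,0,-1,0,0,0,0,0,0,-1,0,0,0,0,0,0,-1,0,0,0,0,0,0,-1,0,0,0,0,0,0,-1]' 40
```

```text
t: 7.7
ee_pos: [424.2, -384.2, 20.3]
ee_rot: [[0.995, -0.103, 0.001], [-0.103, -0.995, -0.0], [0.001, 0.0, -1.0]]
wrist_force: [-0.1, -0.2, 0.3]
gripper_width: 87.0
finger_force: 0.0
t: 8.95
ee_pos: [423.9, -384.1, 20.0]
ee_rot: [[0.995, -0.103, -0.0], [-0.103, -0.995, 0.0], [-0.0, -0.0, -1.0]]
wrist_force: [0.1, 0.1, 0.1]
gripper_width: 29.8
finger_force: 40.0
```

```bash
python3 -m pendant '[0,0,0,0,0,-0.03,-1, 0,0,0,0,0,-0.12,-1, 0,0,0,0,0,-0.25,-1, 0,0,0,0.01,-0.08,-0.36,-1, 0,0,0,0.03,-0.2,-0.43,-1, 0,0,0,0.05,-0.34,-0.45,-1, 0,0,0,0.07,-0.48,-0.45,-1, 0,0,0,0.09,-0.61,-0.45,-1, 0,0,0,0.1,-0.71,-0.45,-1, 0,0,0,0.11,-0.75,-0.45,-1]' && python3 -m pendant '[0,0,0,0,-0.03,0,-1, 0,0,-0.02,0.01,-0.1,0,-1, 0,0,-0.04,0.03,-0.2,0,-1, 0,0,-0.06,0.05,-0.32,0,-1, 0,0,-0.08,0.07,-0.45,0,-1, 0,0,-0.1,0.09,-0.57,0,-1, 0,0,-0.12,0.1,-0.67,0,-1, 0,0,-0.129,0.11,-0.74,0,-1, 0,0,-0.129,0.115,-0.775,0,-1, 0,0,-0.129,0.115,-0.785,0,-1]'
python3 - <<'E'
from h import *
s=snap('scene','s2'); t=snap('top','t2'); print(ctrl.read_state()['ee_pos'])
cv2.imwrite('pics/c2.png',np.hstack([cv2.resize(t['color'][130:260,250:400,::-1],(400,347),interpolation=2),cv2.resize(s['color'][140:270,250:400,::-1],(400,347),interpolation=2)]))
E
```

```text
t: 10.2
ee_pos: [461.2, -236.3, 110.1]
ee_rot: [[0.995, -0.102, -0.0], [-0.102, -0.995, 0.0], [-0.0, -0.0, -1.0]]
wrist_force: [-0.2, -0.5, -2.7]
gripper_width: 30.2
finger_force: 40.0
t: 11.45
ee_pos: [500.3, -83.2, 109.9]
ee_rot: [[0.995, 0.099, -0.0], [0.099, -0.995, -0.0], [-0.0, 0.0, -1.0]]
wrist_force: [0.1, -0.4, -0.9]
gripper_width: 29.8
finger_force: 40.0
[500.17821193 -83.57217532 109.89515906]
```

View pics/c2.png

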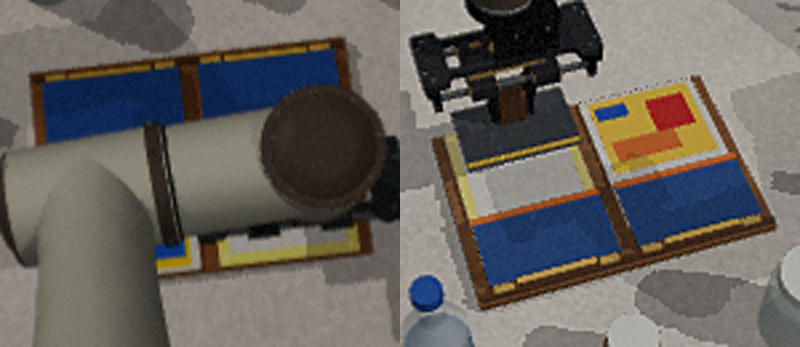

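The right half (scene view) shows the plate held level above the bare panel, with its yellow edge from (470,165) to (580,135) and the leaf's orange edge from (472,222) to (598,193). I'll compute both positions.

Run:
```python
from h import *
s=load('s2')
P=lambda l,z: ray(s,[(250+(u-400+.5)*.375-.5,140+(v+.5)*130/347-.5) for u,v in l],z)
a=.099;R=np.array([[np.cos(a),-np.sin(a)],[np.sin(a),np.cos(a)]]);pan=[542.5,-79.2]
for n,l,z in(('yellow edge',[(469,168),(581,137)],94),('leaf',[(472,222),(598,193)],29)):
    p=P(l,z); print(n,p.round(1),'in panel',((p[:,:2]-pan)@R).round(1))
# depth-based plate mid and leaf edge: points of top surface in panel frame
H,W=s['range_z'].shape; uv=[(u,v) for v in range(130,280) for u in range(230,420) if s['range_z'][v,u]>0]
X=depth(s,uv); L=np.c_[(X[:,:2]-pan)@R,X[:,2]]
k=(L[:,2]>86)&(L[:,2]<103)&(np.abs(L[:,1])<90)&(L[:,0]>-70)&(L[:,0]<60); q=L[k]
print('plate',len(q),q.min(0),q.max(0),np.percentile(q,[2,98],axis=0).round(1))
A=np.c_[q[:,:2],np.ones(len(q))]; print('tilt fit',np.linalg.lstsq(A,q[:,2],rcond=None)[0].round(3))
b=np.array([np.allclose(1,1)]*len(uv)); col=np.array([s['color'][v,u] for u,v in uv]).astype(int)
k=(col[:,2]>col[:,0]+40)&(np.abs(L[:,1])<85)&(L[:,0]>0)&(L[:,0]<140); print('leaf blue',np.percentile(L[k],[1,99],axis=0).round(1))
```

```text
yellow edge [[ 563.4 -141.3   94. ]
 [ 546.6  -13.5   94. ]] in panel [[ 14.7 -63.8]
 [ 10.6  64.9]]
leaf [[ 5.899e+02 -1.470e+02  2.900e+01]
 [ 5.805e+02 -2.000e-01  2.900e+01]] in panel [[ 40.5 -72.1]
 [ 45.6  74.9]]
plate 879 [-69.38850522 -65.99634493  90.30955766] [ 20.27683768  64.25985285 102.95418012] [[-63.4 -63.6  92.2]
 [ 18.2  61.9  99.7]]
tilt fit [-2.0000e-03 -1.0000e-03  9.5818e+01]
leaf blue [[ 47.7 -72.3  23.6]
 [122.2  73.1  32.6]]
```

```bash
python3 -m pendant '[0,0,0,0,0,0.04,-1, 0,0,0,0,0,0.1,-1, 0,0,0,0,0,0.16,-1, 0,0,0,0,0,0.22,-1, 0,0,0,0,0,0.27,-1, 0,0,0,0,0,0.31,-1, 0,0,0,0,0,0.335,-1, 0,0,0,0,0,0.35,-1, 0,0,0,0,0,0.3625,-1, 0,0,0,0,0,0.3625,-1]'
python3 - <<'E'
from h import *
print(ctrl.read_state()['wrist_force'],ctrl.read_state()['ee_pos']); s=snap('scene','s3')
cv2.imwrite('pics/c3.png',cv2.resize(s['color'][160:260,255:395,::-1],(784,560),interpolation=2))
E
```

```text
t: 12.8
ee_pos: [500.3, -83.4, 37.5]
ee_rot: [[0.995, 0.099, 0.0], [0.099, -0.995, -0.0], [0.0, 0.0, -1.0]]
wrist_force: [0.0, 0.1, -2.3]
gripper_width: 29.5
finger_force: 40.0
[ 0.04843561  0.11482421 -2.33807229] [500.34286032 -83.39744346  37.47945755]
```

View pics/c3.png

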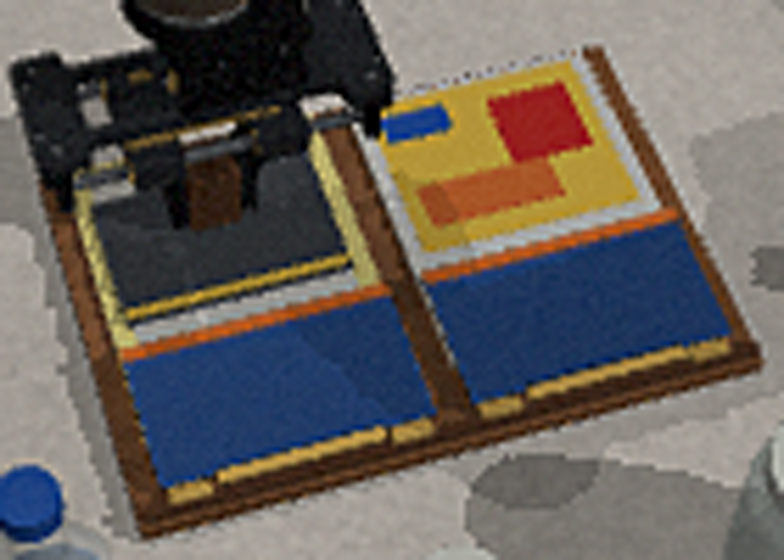

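The view shows the plate just above the panel and parallel to the leaf: yellow edge (128,315)–(352,262), orange edge (122,355)–(388,290), with even borders on both sides. Sliding in 43 mm.

```bash
python3 -m pendant '[0,0,0,0.01,0,0,-1, 0,0,0,0.035,0,0,-1, 0,0,0,0.065,0,0,-1, 0,0,0,0.095,0,0,-1, 0,0,0,0.125,0,0,-1, 0,0,0,0.155,0,0,-1, 0,0,0,0.18,0,0,-1, 0,0,0,0.2,0,0,-1, 0,0,0,0.215,0,0,-1, 0,0,0,0.215,0,0,-1]' && python3 -m pendant '[0,0,0,0,0,0.002,-1, 0,0,0,0,0,0.004,-1, 0,0,0,0,0,0.006,-1, 0,0,0,0,0,0.007,-1, 0,0,0,0,0,0.008,-1, 0,0,0,0,0,0.008,-1, 0,0,0,0,0,0.008,-1, 0,0,0,0,0,0.008,-1, 0,0,0,0,0,0.008,-1, 0,0,0,0,0,0.008,-1]'
```

```text
t: 14.1
ee_pos: [543.3, -79.1, 37.4]
ee_rot: [[0.995, 0.099, 0.0], [0.099, -0.995, -0.0], [0.0, 0.0, -1.0]]
wrist_force: [0.7, 0.7, -2.4]
gripper_width: 30.1
finger_force: 40.0
t: 15.35
ee_pos: [543.1, -79.1, 35.9]
ee_rot: [[0.995, 0.099, -0.0], [0.099, -0.995, -0.0], [-0.0, 0.0, -1.0]]
wrist_force: [-0.7, -0.0, 0.4]
gripper_width: 29.3
finger_force: 40.0
```

```bash
python3 -m pendant '[0,0,0,0,0,0.001,-1, 0,0,0,0,0,0.002,-1, 0,0,0,0,0,0.003,-1, 0,0,0,0,0,0.003,-1, 0,0,0,0,0,0.003,-1, 0,0,0,0,0,0.003,-1, 0,0,0,0,0,0.003,-1, 0,0,0,0,0,0.003,-1, 0,0,0,0,0,0.003,-1, 0,0,0,0,0,0.003,-1]'
```

```text
t: 16.6
ee_pos: [543.1, -79.1, 35.9]
ee_rot: [[0.995, 0.099, 0.0], [0.099, -0.995, -0.0], [0.0, 0.0, -1.0]]
wrist_force: [-2.5, 1.1, 6.1]
gripper_width: 29.7
finger_force: 40.0
```

```bash
python3 -m pendant '[0,0,0,0,0,0.001,-1, 0,0,0,0,0,0.002,-1, 0,0,0,0,0,0.002,-1, 0,0,0,0,0,0.002,-1, 0,0,0,0,0,0.002,-1, 0,0,0,0,0,0.002,-1, 0,0,0,0,0,0.002,-1, 0,0,0,0,0,0.002,-1, 0,0,0,0,0,0.002,-1, 0,0,0,0,0,0.002,-1]'
python3 - <<'E'
from h import *
w=[]
for i in range(4): s=snap('scene','s4'); w.append(ctrl.read_state()['wrist_force'][2])
print(w)
cv2.imwrite('pics/c4.png',cv2.resize(s['color'][160:260,255:395,::-1],(784,560),interpolation=2))
E
```

```text
t: 17.85
ee_pos: [543.1, -79.1, 35.9]
ee_rot: [[0.995, 0.099, 0.0], [0.099, -0.995, -0.0], [0.0, 0.0, -1.0]]
wrist_force: [-3.0, 0.1, 7.2]
gripper_width: 29.7
finger_force: 40.0
[np.float64(8.688495794933118), np.float64(8.145568677471259), np.float64(8.350899687029646), np.float64(7.764397028342813)]
```

View pics/c4.png

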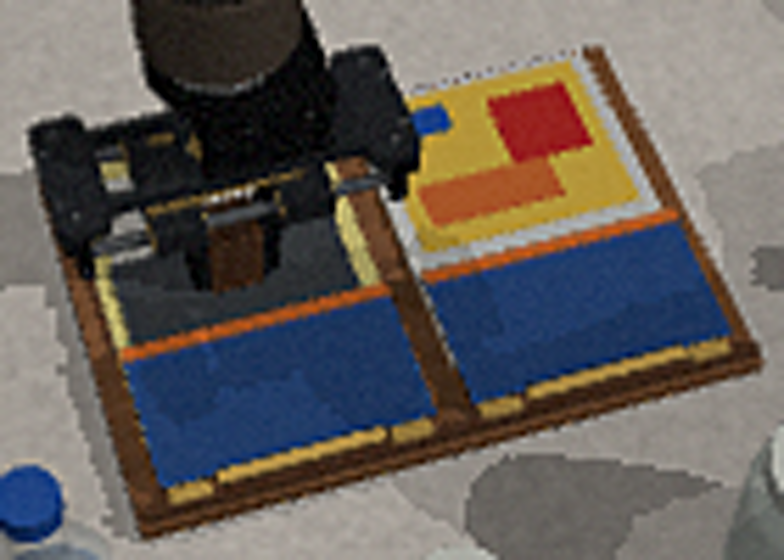

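The leaf's orange edge is unmoved at (122,355)–(388,290). The plate lies under it, centred between even tape borders. The wrist reads about 8 N, plus about 2 N of plate weight, so the press is about 10 N.

```bash
python3 -c "
from rig import ctrl
print(ctrl.hand_in())"
```

```text
the job is handed in; nothing more can be done
None
```

I handed the job in at about 18 s, with the large plate flat and centred on the unpainted right-hand panel. By my measurements its tuck edge is about 2 cm under the leaf, it is still gripped at 40 N and it is pressed down with about 10 N. The right leaf looked unmoved in the last picture and I saw no contact with the wet panel; the hand-in returned no verdict.

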